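# Put the bench things back on their own outlined mats

### The arm

A 7-joint arm with a two-finger parallel gripper is mounted at the origin on the work surface; the furniture and walls round the work are solid. World frame = base frame: x ahead of the robot, y to its left, z up, the work surface at z = 0. Lengths are in m, angles in rad, forces in N, time in s.
With the tool pointing down it reaches from about 0.35 to 0.9 m from the base axis. Payload 8.1 kg.
Tool frame: the origin (TCP) lies midway between the tips of the shut fingers; the grasp point (between the pads) lies 19 mm behind it; z points along the fingers, y is the line along which they close (so a half turn about z gives the same grasp; the last joint's range is limited). The gripper opens to 92 mm and grips with 3 to 60 N. Pads are 19 mm wide; open, the fingers measure 130 mm over their backs; the gripper's body (75 mm by 190 mm) begins 47 mm behind the grasp point.
Start: joints at [1.009, 0.434, 0.025, 1.573, -0.012, 1.134, -0.075], TCP at [0.277, -0.56, 0.227] pointing down, gripper open.
Joint ranges: [-2.62, 2.62], [-0.44, 2.09], [-1.27, 1.32], [0.08, 2.57], [-1.32, 4.46], [0.12, 2], [-2.74, 2.74]. Speed limits (rad/s): [2.22, 2.22, 3.01, 3.01, 3.14, 3.14, 3.14].

### API

Orientations are given as a rotation vector (axis times angle).
In Python, from cell import observe, get_image, camera_model, sign_off, recognise, silhouettes gives the robot as it stands.
- The arm moves only by the tool apply_moves, never from a script. Its argument "motion" is a list of rows, each an object of numbers: "x", "y", "z": the shift along the world's x, y, z in cm; "yaw": the turn about the world's z in degrees; "hand": the opening, from -1 (shut) to 1 (fully open), so that 0 is half open. In form: [{"x": .., "y": .., "z": .., "yaw": .., "hand": ..}, ...]. A call has 1 to 10 rows; each row is the pose to reach, as a shift and turn from the pose commanded when the call began; what a row does not reach only later rows make up. A row lasts 1/8 s, in which the tool goes at most 62.5 mm and 10.7 degrees, less where a joint would pass 70% of its speed; a pose out of reach is approached as far as the arm can. A call with a gripper value outside its range is refused whole. The fingers move at their own pace and stop on an object; "newtons" is the grip in N (left out, the last holds). Time passes only in rows, so rows that repeat a pose let the fingers close. It gives the time, the measured TCP pose, the force, the opening and the grip force at its end, in the units of the state.
- observe(): the state, without advancing time (a new reading comes with each control period).
- get_image(name): name is "scene" or "top"; returns the picture (384x512x3 uint8, blue, green, red); there is no depth.
- camera_model(name): a dict with "camera_matrix" (3x3 intrinsics, pixels), "T" (4x4, takes a point from camera to world coordinates). Camera axes: x right, y up, looking along -z (the intrinsics and any distortion apply to the point x, -y, -z); pixel columns grow to the right and rows downward; lengths in m; the calibration is good to about 2 mm. A picture is of the moment at which its call begins. camera_model takes no time and is no camera call.
- sign_off(): hands the job in; it is judged then, once.
Trained networks look in the newest picture that a camera, given by its name, has taken for a name from the list of things; names that differ only in an ending like _2 or _b are one class to them, and where a whole thing is asked for, a point or a joint stands for the part that bears it (a point fixed in the world has none). Each returns a list of dicts, best first, with "p" (0 to 1); they miss things now and then, are a little off and sometimes report something else, mostly with a low value. They report only what shows in the picture. A call takes as long as a camera call.
- recognise(query, camera): "rect" ([left, top, right, bottom] in pixels, round what is visible of it).
- silhouettes(query, camera): "mask" (384x512 bool, what is visible of it) and "rect" ([left, top, right, bottom] in pixels, round what is visible of it).
The state is a dict: "clock": time; "joints": joint angles; "dq": joint speeds; "joint_efforts": joint torques, N m; "position": TCP position; "ee_rot": TCP orientation; "force": force on the tool from outside, world axes, zero at the start; "ft_torque": the same for the moment, N m; "width": opening from 0.0 (shut) to 1.0 (fully open); "gripper_force": force on a finger pad.
Only numpy, scipy, OpenCV 4.12 (cv2) and the standard library are available. Lean on these libraries where they do the work, as an engineer would, in place of code of your own. Each camera call takes 0.05 s, during which the arm holds its last target. There are 200 camera calls.

### The job

The bottle, the timer, the hand counter and the marker pen have been put back on each other's mats. Move each one to the mat whose white outline has its shape (bottle in the circle, timer in the square, counter in the wide rectangle, marker in the long narrow one), centred in the outline and lined up with it, standing or lying flat as it does now; the fifth mat, without an outline, is free to park things on meanwhile. Do not tip the bottle over.

Things in the scene. Friction and masses are not known exactly. Their poses are not given: they have to be found in the camera images.
- bottle: Small round glass bottle with screw cap, upright, 106 mm tall; body 50 mm in diameter from the base to 70 mm up, then a shoulder and a 32 mm cap; 0.16 kg. Origin at the centre of its base, z up. Starts near the middle of the mat with the square or the one with the wide rectangle.
- pen: Felt marker pen lying flat, 138 mm long (its y), 12 mm wide (x), 14 mm high, 0.02 kg. Origin under its middle, at the underside; z up. Starts near the middle of the mat with the square or the one with the wide rectangle, roughly along the mat's long side.
- bench_timer: Square flat bench timer with three keys, 64 x 64 mm, 24 mm high at its higher edge, 0.06 kg; grip across two opposite sides (64 mm). Origin at the centre of its underside, x and y square to its sides, z up. Starts near the middle of the mat with the circle or the one with the narrow rectangle.
- counter: Grey hand tally counter, 60 (x) x 94 (y) x 50 mm (z) over all, 0.22 kg. Housing on a 6 mm base plate: x -25 to +23 mm, y -20 to +38 mm; a knob stands out at -y, a thumb lever at +x for y -38 to -9 mm: grip it across x at y = +15 mm, 25 to 35 mm up. Origin at the middle of the footprint, underside; z up. Starts mid-mat on the circle or the narrow rectangle.
- mat_round: Flat dark rubber mat, 106 x 156 x 3 mm (x, y, z), fixed to the bench; origin at the centre of its underside, x and y along its sides, top 3 mm above the bench. Bears a painted white circle, 82 mm across, about its centre: the bottle's place.
- mat_square: Flat dark rubber mat, 106 x 156 x 3 mm (x, y, z), fixed to the bench; origin at the centre of its underside, x and y along its sides, top 3 mm above the bench. Bears a painted white square of 84 x 84 mm about its centre: the timer's place.
- mat_oblong: Flat dark rubber mat, 106 x 156 x 3 mm (x, y, z), fixed to the bench; origin at the centre of its underside, x and y along its sides, top 3 mm above the bench. Bears a painted white rectangle, 78 mm in x by 112 mm in y, about its centre: the counter's place, its long side along the mat's y, either way round.
- mat_slim: Flat dark rubber mat, 106 x 156 x 3 mm (x, y, z), fixed to the bench; origin at the centre of its underside, x and y along its sides, top 3 mm above the bench. Bears a painted white long narrow rectangle, 28 mm in x by 148 mm in y, about its centre: the marker's place, along the mat's y, either way round.
- mat_plain: Flat dark rubber mat, 106 x 156 x 3 mm (x, y, z), fixed to the bench; origin at the centre of its underside, x and y along its sides, top 3 mm above the bench. No outline: free at the start, a spare spot for parking.

How it is judged:
By the outcome, as a careful person would: the job done as asked, in the order asked, and still so for the second after the job is handed in, with the robot touching nothing.
It also fails if it takes over 136 s, if anything falls off the work surface, if the arm or the gripper's body presses on something with over 40 N, if the wrist force passes 120 N, or if a joint passes its speed limit or range.

## Working session

There is one attempt and no reset: what is moved stays moved. The work goes in short steps, Python scripts to look and compute and a tool call to move; the robot and the scene stay as the last step left them, time stands still between calls to the robot, and variables do not carry over. Pictures are saved under pics/ and viewed, at most 14 in all, crops included, and the job is handed in when it is done.

Besides the shell and the picture viewer there is one more tool, called after "Emit:" as a command line: name --argument value ..., lists and objects as JSON in quotes. apply_moves: Moves the arm, as the interface text tells. Its arguments: {"type":"object","properties":{"motion":{"type":"array","items":{"type":"object","properties":{"x":{"type":"number"},"y":{"type":"number"},"z":{"type":"number"},"yaw":{"type":"number"},"hand":{"type":"number"}}}},"newtons":{"type":"number"}},"required":["motion"]}

```bash
mkdir -p pics; ls; cat > h.py <<'E'
import numpy as np,cv2
from cell import *
def px2w(cam,uv,z):
    m=camera_model(cam);K=np.array(m["camera_matrix"]);T=np.array(m["T"])
    uv=np.atleast_2d(np.array(uv,float))
    d=np.c_[uv,np.ones(len(uv))]@np.linalg.inv(K).T
    d=d*[1,-1,-1]@T[:3,:3].T
    o=T[:3,3]
    return o+d*((z-o[2])/d[:,2])[:,None]
def w2px(cam,P):
    m=camera_model(cam);K=np.array(m["camera_matrix"]);T=np.linalg.inv(np.array(m["T"]))
    p=np.atleast_2d(P)@T[:3,:3].T+T[:3,3]
    p=p*[1,-1,-1]@K.T
    return p[:,:2]/p[:,2:]
E
python3 - <<'E'
from h import *
print(observe())
ims=[]
for c in("top","scene"):
    im=get_image(c);cv2.imwrite(f"pics/{c}0.png",im)
    m=camera_model(c);print(c,m)
    for q in["bottle","pen","bench_timer","counter","mat_round","mat_square","mat_oblong","mat_slim","mat_plain"]:
        print(c,q,[(np.round(r["rect"]).tolist(),round(r["p"],2)) for r in recognise(q,c)][:3])
E
```

```text
pics
{'clock': 0.0, 'joints': array([ 1.00938903,  0.43521449,  0.0249916 ,  1.57410592, -0.01161048,
        1.13397162, -0.07511109]), 'dq': array([ 0.00097582,  0.00060673, -0.00052923,  0.00082931,  0.00046502,
        0.00026976, -0.00176247]), 'joint_efforts': array([-1.35902999e-03, -6.67856312e+01,  9.84846130e-01, -3.14460576e+01,
       -6.05831738e-02,  4.28399455e-02,  1.42158387e-04]), 'position': array([ 0.27651696, -0.55993719,  0.22594704]), 'ee_rot': array([-3.05788929e+00, -7.13896209e-01,  7.66036511e-04]), 'force': array([ 0.38205566, -0.46388191, -0.20802569]), 'ft_torque': array([-0.01053007, -0.01609227, -0.06510914]), 'gripper_force': 0.0, 'width': 0.9970450549446103}
top {'camera_matrix': array([[443.82586213,   0.        , 259.96892759],
       [  0.        , 443.82586213, 197.13906692],
       [  0.        ,   0.        ,   1.        ]]), 'T': array([[-0.02118942,  0.9911937 , -0.13071364,  0.38860132],
       [-0.99927901, -0.0251169 , -0.02847121, -0.0111854 ],
       [-0.0315036 ,  0.13001611,  0.99101127,  1.06866455],
       [ 0.        ,  0.        , 
[... 755 characters left out ...]
60395245, -0.48786659,  0.63025997,  0.5535671 ],
       [-0.02091604,  0.80019952,  0.59936905,  0.58088081],
       [ 0.        ,  0.        ,  0.        ,  1.        ]])}
scene bottle [([186.0, 168.0, 207.0, 214.0], 0.85)]
scene pen []
scene bench_timer [([190.0, 244.0, 230.0, 282.0], 0.84)]
scene counter [([307.0, 148.0, 329.0, 181.0], 0.56), ([166.0, 234.0, 253.0, 304.0], 0.16)]
scene mat_round [([164.0, 235.0, 253.0, 305.0], 0.95)]
scene mat_square [([158.0, 188.0, 232.0, 236.0], 0.62)]
scene mat_oblong [([225.0, 154.0, 287.0, 191.0], 0.85), ([308.0, 153.0, 331.0, 182.0], 0.45)]
scene mat_slim [([293.0, 159.0, 349.0, 193.0], 0.56)]
scene mat_plain [([231.0, 190.0, 303.0, 238.0], 0.59)]
```

```bash
python3 - <<'E'
from h import *
im=cv2.imread("pics/top0.png");cv2.imwrite("pics/t0c.png",cv2.resize(im[135:275,130:415],(798,392),interpolation=cv2.INTER_CUBIC))
im=cv2.imread("pics/scene0.png");cv2.imwrite("pics/s0.png",cv2.resize(im[90:340,110:410],(700,583),interpolation=cv2.INTER_CUBIC))
E
```

```text
(no output)
```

View pics/t0c.png

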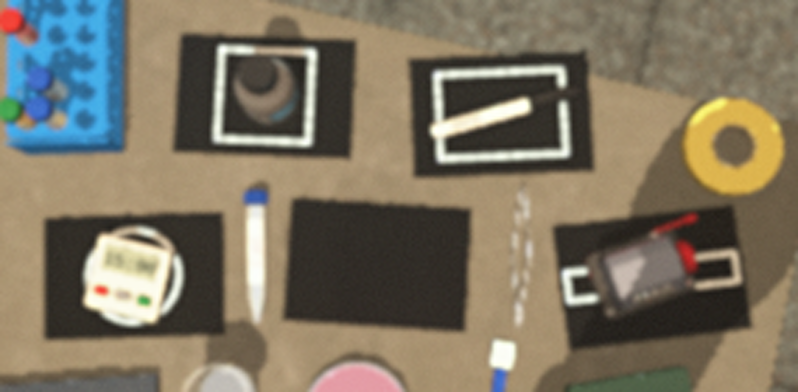

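View pics/s0.png

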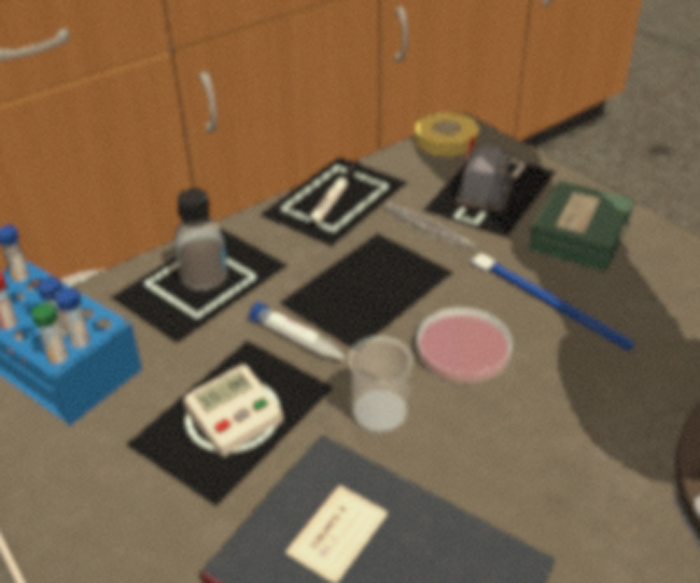

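The top picture shows these positions in crop pixels (2.8× scale):
- **Bottle:** on the square mat at (265,90).
- **Marker:** white with a dark cap, on the wide rectangle from (432,130) to (580,92).
- **Timer:** on the circle at (128,278).
- **Counter:** on the slim mat at (640,272), knob to the right.
- **Plain mat:** in the middle at (378,265).
- **Decoy:** the blue-capped marker between the mats at (255,255).

The network's "counter" box in the top view is really the marker. Next I'll fit the mats and things by projecting their known sizes.

```bash
cat >> h.py <<'E'
from scipy.optimize import minimize
S=8
def fill(cam,polys,crop):
    l,t,r,b=crop;m=np.zeros(((b-t)*S,(r-l)*S),np.uint8)
    for P in polys:
        q=(w2px(cam,P)-[l,t]+.5)*S
        cv2.fillConvexPoly(m,cv2.convexHull(np.round(q).astype(np.int32)),1)
    return m
def tf(P,p):
    c,s=np.cos(p[2]),np.sin(p[2]);P=np.asarray(P,float)
    return np.c_[P[:,0]*c-P[:,1]*s+p[0],P[:,0]*s+P[:,1]*c+p[1],P[:,2]]
def box(x0,x1,y0,y1,z0,z1):return [(x,y,z) for x in(x0,x1) for y in(y0,y1) for z in(z0,z1)]
def fit(cam,mask,solids,p0,crop,symm=False):
    l,t,r,b=crop
    M=cv2.resize(mask[t:b,l:r].astype(np.float32),None,fx=S,fy=S,interpolation=cv2.INTER_LINEAR)
    def f(p):
        R=fill(cam,[tf(s,[p[0],p[1],0 if symm else p[2]]) for s in solids],crop)
        return 1-np.minimum(R,M).sum()/np.maximum(R,M).sum()
    n=2 if symm else 3
    best=None
    for k in range(2):
        x0=np.array(p0[:n] if best is None else best.x,float)
        sx=np.vstack([x0]+[x0+d for d in np.diag([.012,.012,.15][:n])*(1 if k==0 else -.4)])
        best=minimize(f,x0,method="Nelder-Mead",options=dict(initial_simplex=sx,xatol=1e-4,fatol=1e-5))
    return best.x,1-best.fun
mat=[box(-.053,.053,-.078,.078,0,.003)]
cy=lambda r,z0,z1:[(r*np.cos(a),r*np.sin(a),z) for a in np.linspace(0,6.28,40) for z in(z0,z1)]
bottle=[cy(.025,.003,.073),cy(.025,.07,.073)+cy(.016,.085,.09),cy(.016,.085,.109)]
timer=[[(x*.032,y*.032,.003) for x in(-1,1) for y in(-1,1)]+[(x*.032,y*.032,.025) for x in(-1,1) for y in(-1,1)]]
pen=[box(-.006,.006,-.069,.069,.003,.017)]
counter=[box(-.025,.023,-.02,.038,.003,.053),box(-.025,.023,-.02,.047,.003,.009),box(-.01,.01,-.047,-.02,.02,.045),box(.023,.03,-.038,-.009,.03,.045)]
E
python3 - <<'E'
from h import *
im=get_image("top")
g=cv2.cvtColor(im,cv2.COLOR_BGR2GRAY)
def c2p(x,y):return (130+x/2.8,135+y/2.8)
C=dict(mat_square=(265,96),mat_oblong=(500,114),mat_round=(135,275),mat_plain=(378,265),mat_slim=(652,277))
dark=((g<75)).astype(np.uint8)
out=im.copy()
for k,c in C.items():
    u=c2p(*c);w=px2w("top",u,.003)[0]
    crop=[int(u[0]-42),int(u[1]-36),int(u[0]+42),int(u[1]+36)]
    hull=np.zeros_like(dark);l,t,r,b=[int(v) for v in (u[0]-38,u[1]-28,u[0]+38,u[1]+28)]
    d=np.zeros_like(dark);d[t:b,l:r]=cv2.morphologyEx(dark,cv2.MORPH_OPEN,np.ones((3,3)))[t:b,l:r]
    n,lab,st,_=cv2.connectedComponentsWithStats(d);d=(lab==1+st[1:,4].argmax())
    cs,_=cv2.findContours(d.astype(np.uint8),0,1);cv2.fillPoly(hull,[max(cs,key=cv2.contourArea)],1)
    p,iou=fit("top",hull,mat,[w[0],w[1],0],crop)
    print(k,np.round(p*[1000,1000,57.3],1),"IoU",round(iou,3))
    q=w2px("top",tf([(x,y,.003) for x,y in((-.053,-.078),(.053,-.078),(.053,.078),(-.053,.078))],p))
    cv2.polylines(out,[np.round(q*16).astype(np.int32)],1,(0,255,255),1,4,4)
O=dict(bottle=(bottle,(265,90),.05,0),pen=(pen,(505,110),.01,.15),bench_timer=(timer,(128,278),.02,-.2),counter=(counter,(640,272),.03,.2))
for k,(sol,c,z,a) in O.items():
    u=c2p(*c);w=px2w("top",u,z)[0]
    crop=[int(u[0]-42),int(u[1]-36),int(u[0]+42),int(u[1]+36)]
    for r in silhouettes(k,"top")[:3]:
        print(k,r["rect"],r["p"])
        m=np.array(r["mask"])
        if abs(np.array(r["rect"]).reshape(2,2).mean(0)-u).max()>15: continue
        p,iou=fit("top",m,sol,[w[0],w[1],a],crop,k=="bottle")
        print("  ",np.round(p*[1000,1000,57.3][:len(p)],1),"IoU",round(iou,3))
        cs,_=cv2.findContours(m.astype(np.uint8),0,1);cv2.drawContours(out,cs,-1,(0,0,255),1)
for k,(sol,c,z,a) in O.items():
    for r in silhouettes(k,"scene")[:2]: print("scene",k,r["rect"],r["p"])
cv2.imwrite("pics/fit0.png",cv2.resize(out[135:275,130:415],(798,392),interpolation=cv2.INTER_CUBIC))
E
```

```text
mat_square [599.4  99.9  -1.1] IoU 0.191
mat_oblong [580.1 -99.7   1.2] IoU 0.936
mat_round [ 4.468e+02  2.205e+02 -1.000e-01] IoU 0.549
mat_plain [452.4  10.6  -5.5] IoU 0.945
mat_slim [ 366.9 -229.7    5.9] IoU 0.514
bottle [211.6, 152.0, 238.3, 180.7] 0.89
   [598.6 102. ] IoU 0.881
pen [281.3, 166.7, 332.5, 183.7] 0.57
   [579.4 -98.6  14.5] IoU 0.829
bench_timer [159.8, 219.9, 187.6, 247.9] 0.77
   [443.1 224.1 -15.5] IoU 0.903
counter [337.6, 216.1, 377.0, 248.8] 0.57
   [ 440.5 -217.7   16.4] IoU 0.8
scene bottle [187.6, 167.3, 207.2, 214.2] 0.77
scene pen [241.7, 156.7, 266.8, 187.1] 0.52
scene bench_timer [191.2, 246.6, 230.1, 283.2] 0.61
scene counter [306.5, 150.1, 329.5, 179.2] 0.74
```

View pics/fit0.png

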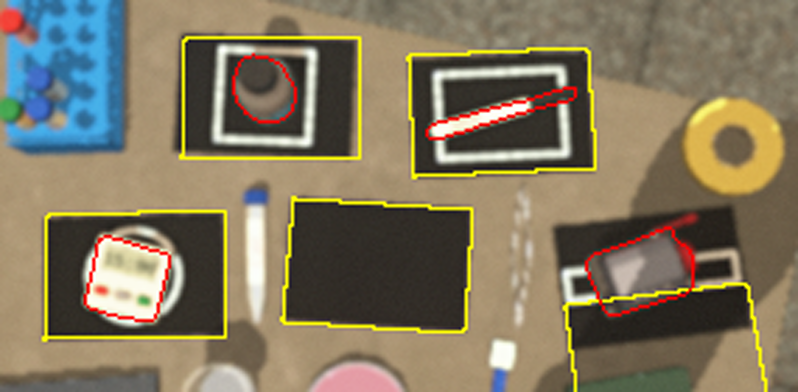

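The fits agree with the picture for the timer, pen, bottle, and the oblong, plain and round mats. The square mat is a few mm off, and the slim mat fit is wrong (pulled down to the green box). I'll start the approach to the timer and refine those two from the saved first picture.

Emit:
apply_moves --motion '[{"x": 2, "y": 5.5, "yaw": -8}, {"x": 4, "y": 11, "yaw": -16}, {"x": 6, "y": 16.5, "yaw": -24}, {"x": 8, "y": 22, "yaw": -32}, {"x": 10, "y": 27.5, "yaw": -40}, {"x": 12, "y": 33, "yaw": -41.8}, {"x": 14, "y": 38.5, "yaw": -41.8}, {"x": 15, "y": 44.5, "yaw": -41.8}, {"x": 16, "y": 50.5, "yaw": -41.8}, {"x": 16.7, "y": 56.5, "yaw": -41.8, "hand": 1}]'

```text
schema error: expected keys x, y, z, yaw, hand
```

```bash
cat > mats.py <<'E'
from h import *
from scipy.ndimage import map_coordinates
g=cv2.cvtColor(cv2.imread("pics/top0.png"),cv2.COLOR_BGR2GRAY).astype(float)
def samp(P,p):
    q=w2px("top",tf(P,p));return map_coordinates(g,[q[:,1],q[:,0]],order=1,mode="nearest")
def rect(a,b,n=40):
    s=np.linspace(-1,1,n)*.97
    return np.array([(i*a,t*b,.003) for t in s for i in(-1,1)]+[(t*a,j*b,.003) for t in s for j in(-1,1)])
def circ(r,_=0):a=np.linspace(0,6.28,160);return np.c_[r*np.cos(a),r*np.sin(a),a*0+.003]
fn=dict(mat_round=(circ,.041,.041),mat_square=(rect,.042,.042),mat_oblong=(rect,.039,.056),mat_slim=(rect,.014,.074),mat_plain=None)
w0=dict(mat_square=(.599,.102,0),mat_oblong=(.580,-.0997,.02),mat_round=(.447,.2205,0),mat_plain=(.4524,.0106,-.09),mat_slim=px2w("top",(130+652/2.8,135+277/2.8),.003)[0]*[1,1,0]+[0,0,.13])
for k,f in fn.items():
    def cost(p):
        d=.004
        s=np.clip(samp(rect(.053+d,.078+d),p)-samp(rect(.053-d,.078-d),p),-20,45).mean()
        if f:
            F,a,b=f;e=.0015;h=.006
            s+=.7*np.clip(samp(F(a-e,b-e),p)-.5*samp(F(a-e+h,b-e+h),p)-.5*samp(F(a-e-h,b-e-h),p),-20,60).mean()
        return -s
    x0=np.array(w0[k],float);best=None
    for dx in(-.006,0,.006):
      for dy in(-.006,0,.006):
        x=x0+[dx,dy,0];r=minimize(cost,x,method="Nelder-Mead",options=dict(initial_simplex=np.vstack([x,x+[.005,0,0],x+[0,.005,0],x+[0,0,.05]]),xatol=1e-5,fatol=1e-4))
        if best is None or r.fun<best.fun:best=r
    print(k,np.round(best.x*[1000,1000,57.3],1),round(best.fun,1))
E
python3 mats.py
```

```text
Traceback (most recent call last):
  File "mats.py", line 23, in <module>
    x=x0+[dx,dy,0];r=minimize(cost,x,method="Nelder-Mead",options=dict(initial_simplex=np.vstack([x,x+[.005,0,0],x+[0,.005,0],x+[0,0,.05]]),xatol=1e-5,fatol=1e-4))
                     ~~~~~~~~^^^^^^^^^^^^^^^^^^^^^^^^^^^^^^^^^^^^^^^^^^^^^^^^^^^^^^^^^^^^^^^^^^^^^^^^^^^^^^^^^^^^^^^^^^^^^^^^^^^^^^^^^^^^^^^^^^^^^^^^^^^^^^^^^^^^^^
  File "mats.py", line 15, in cost
    s=np.clip(samp(rect(.053+d,.078+d),p)-samp(rect(.053-d,.078-d),p),-20,45).mean()
              ~~~~^^^^^^^^^^^^^^^^^^^^^^^
  File "mats.py", line 5, in samp
    q=w2px("top",tf(P,p));return map_coordinates(g,[q[:,1],q[:,0]],order=1,mode="nearest")
  File "h.py", line 11, in w2px
    m=camera_model(cam);K=np.array(m["camera_matrix"]);T=np.linalg.inv(np.array(m["T"]))
ValueError: time passes only in moves, steps and waits
```

All keys are required in each row, and the camera model should be cached.

Emit:
apply_moves --motion '[{"x": 2, "y": 5.5, "z": 0, "yaw": -8, "hand": 1}, {"x": 4, "y": 11, "z": 0, "yaw": -16, "hand": 1}, {"x": 6, "y": 16.5, "z": 0, "yaw": -24, "hand": 1}, {"x": 8, "y": 22, "z": 0, "yaw": -32, "hand": 1}, {"x": 10, "y": 27.5, "z": 0, "yaw": -40, "hand": 1}, {"x": 12, "y": 33, "z": 0, "yaw": -41.8, "hand": 1}, {"x": 14, "y": 38.5, "z": 0, "yaw": -41.8, "hand": 1}, {"x": 15, "y": 44.5, "z": 0, "yaw": -41.8, "hand": 1}, {"x": 16, "y": 50.5, "z": 0, "yaw": -41.8, "hand": 1}, {"x": 16.7, "y": 56.5, "z": 0, "yaw": -41.8, "hand": 1}]' --newtons 15

```text
clock: 2.7
position: [0.4441, 0.0066, 0.2271]
ee_rot: [-3.113, 0.424, -0.002]
force: [1.4, -0.6, -0.2]
width: 1.003
gripper_force: 0.0
```

```bash
sed -i 's/^from cell import \*/from cell import *\nimport functools\ncamera_model=functools.lru_cache(camera_model)/' h.py
python3 mats.py
```

```text
mat_round [447.  221.4   1.8] -84.6
mat_square [603.  106.   -2.9] -87.0
mat_oblong [579.1 -98.3  -0.8] -85.9
mat_slim [ 435.9 -220.7    5.7] -67.3
mat_plain [452.   10.2  -7.1] -45.0
```

```bash
cat > mats2.py <<'E'
from h import *
# edge-point fit: subpixel gradient peak along each side's normals, robust least squares on pose (mat edges + outline)
from scipy.ndimage import map_coordinates
from scipy.optimize import least_squares
im0=cv2.imread("pics/top0.png")
g=cv2.cvtColor(im0,cv2.COLOR_BGR2GRAY).astype(float)
W0=dict(mat_round=(.447,.2214,.01),mat_square=(.602,.105,-.03),mat_oblong=(.5795,-.099,.0),mat_slim=(.4359,-.2207,.1),mat_plain=(.452,.0102,-.11))
O=dict(mat_square=(.042,.042),mat_oblong=(.039,.056),mat_slim=(.014,.074))
off=np.arange(-.009,.00901,.0005)
def lines(p,a,b,kind):
    out=[]
    for ax in(0,1):
        A,B=(a,b) if ax==0 else(b,a)
        for s in(-1,1):
            for t in np.linspace(-.93,.93,31)*B:
                P=np.zeros((len(off),3));P[:,ax]=s*(A+off);P[:,1-ax]=t;P[:,2]=.003
                q=w2px("top",tf(P,p));v=map_coordinates(g,[q[:,1],q[:,0]],order=1)
                if kind=="edge":
                    d=np.diff(v);i=d.argmax();o=(off[i]+off[i+1])/2;ok=d[max(0,i-4):i+5].sum()>22
                else:
                    w=np.clip(v-v.min()-.4*np.ptp(v),0,None);o=(w*off).sum()/w.sum()+.0015;ok=np.ptp(v)>45
                if ok and abs(o)<.0075: 
                    Q=np.zeros(3);Q[ax]=s*(A+o);Q[1-ax]=t;out.append((tf([Q],p)[0][:2],ax,s,A))
    return out
if __name__=="__main__":
  vis=im0.copy()
  for k,p in W0.items():
    p=np.array(p)
    for it in range(6):
        L=lines(p,.053,.078,"edge")
        n1=len(L)
        if k in O:L+=lines(p,*O[k],"line")
        X=np.array([l[0] for l in L]);ax=np.array([l[1] for l in L]);s=np.array([l[2] for l in L]);A=np.array([l[3] for l in L])
        def res(p):
            c,n=np.cos(p[2]),np.sin(p[2]);d=X-p[:2];u=np.where(ax==0,d[:,0]*c+d[:,1]*n,-d[:,0]*n+d[:,1]*c)
            return u-s*A
        p=least_squares(res,p,loss="soft_l1",f_scale=.001,x_scale=[.01,.01,.1]).x
    print(k,np.round(p*[1000,1000,57.3],1),n1,len(L),"med|r| mm",round(np.median(abs(res(p)))*1e3,2))
    for a,b in [(.053,.078)]+([O[k]] if k in O else []):
        q=w2px("top",tf([(-a,-b,.003),(a,-b,.003),(a,b,.003),(-a,b,.003)],p))
        cv2.polylines(vis,[np.round(q*16).astype(np.int32)],1,(0,255,255),1,4,4)
  vis=cv2.imwrite("pics/fit1.png",cv2.resize(vis[135:275,130:415],(798,392),interpolation=cv2.INTER_NEAREST))
E
python3 mats2.py
```

```text
mat_round [446.8 220.2   0.6] 124 124 med|r| mm 0.74
mat_square [601.9 105.7  -3.9] 124 248 med|r| mm 0.74
mat_oblong [579.8 -99.7   1. ] 124 245 med|r| mm 0.68
mat_slim [ 436.1 -222.2    5.6] 105 214 med|r| mm 0.77
mat_plain [452.1  10.5  -5.2] 124 124 med|r| mm 0.75
```

View pics/fit1.png

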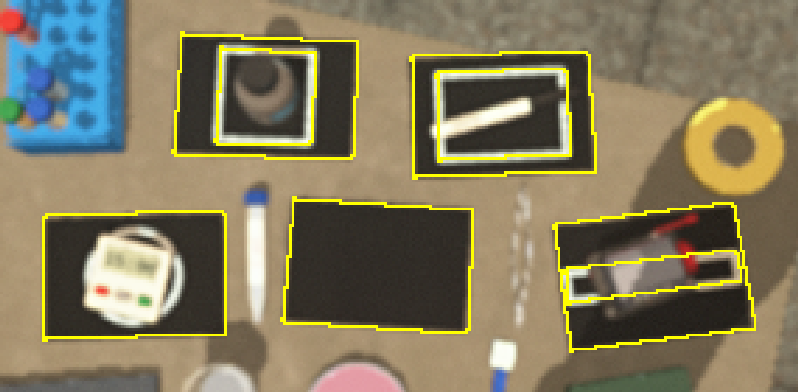

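Emit:
apply_moves --motion '[{"x": 0, "y": 6, "z": -1, "yaw": 0, "hand": 1}, {"x": 0, "y": 12, "z": -3, "yaw": 0, "hand": 1}, {"x": 0, "y": 18, "z": -5, "yaw": 0, "hand": 1}, {"x": 0, "y": 21.7, "z": -9, "yaw": 0, "hand": 1}, {"x": 0, "y": 21.7, "z": -13, "yaw": 0, "hand": 1}, {"x": 0, "y": 21.7, "z": -14, "yaw": 0, "hand": 1}]'

```text
clock: 3.45
position: [0.4423, 0.221, 0.0848]
ee_rot: [3.11, -0.422, -0.005]
force: [-1.0, 0.4, -0.2]
width: 0.998
gripper_force: 0.0
```

The fitted outlines match the mats (residual about 0.7 mm). The arm is over the timer and lined up, so I'll descend and grip it.

Emit:
apply_moves --motion '[{"x": 0, "y": 0.2, "z": -4, "yaw": 0, "hand": 1}, {"x": 0, "y": 0.2, "z": -7, "yaw": 0, "hand": 1}, {"x": 0, "y": 0.2, "z": -7.7, "yaw": 0, "hand": 1}, {"x": 0, "y": 0.2, "z": -7.7, "yaw": 0, "hand": -0.2}, {"x": 0, "y": 0.2, "z": -7.7, "yaw": 0, "hand": -0.2}, {"x": 0, "y": 0.2, "z": -7.7, "yaw": 0, "hand": -0.2}, {"x": 0, "y": 0.2, "z": -7.7, "yaw": 0, "hand": -0.2}, {"x": 0, "y": 0.2, "z": -7.7, "yaw": 0, "hand": -0.2}]' --newtons 12

```text
clock: 4.45
position: [0.4444, 0.2238, 0.0107]
ee_rot: [-3.112, 0.424, -0.002]
force: [0.3, -1.7, 8.2]
width: 0.694
gripper_force: 12.0
```

Emit:
apply_moves --motion '[{"x": 0, "y": 0, "z": 4, "yaw": 0, "hand": -0.2}, {"x": 0, "y": -1, "z": 7, "yaw": 0, "hand": -0.2}, {"x": 0.3, "y": -7, "z": 7, "yaw": 0, "hand": -0.2}, {"x": 0.6, "y": -13, "z": 7, "yaw": 0, "hand": -0.2}, {"x": 0.9, "y": -19, "z": 7, "yaw": 0, "hand": -0.2}, {"x": 0.9, "y": -21.4, "z": 4, "yaw": 0, "hand": -0.2}, {"x": 0.9, "y": -21.4, "z": 1, "yaw": 0, "hand": -0.2}, {"x": 0.9, "y": -21.4, "z": 0.1, "yaw": 0, "hand": -0.2}, {"x": 0.9, "y": -21.4, "z": 0.1, "yaw": 0, "hand": -0.2}]'

```text
clock: 5.58
position: [0.4526, 0.0099, 0.0108]
ee_rot: [3.113, -0.423, -0.001]
force: [-0.1, 0.6, -0.2]
width: 0.694
gripper_force: 12.0
```

Emit:
apply_moves --motion '[{"x": 0, "y": 0, "z": 0, "yaw": 0, "hand": 0.9}, {"x": 0, "y": 0, "z": 0, "yaw": 0, "hand": 0.9}, {"x": 0, "y": 0, "z": 0, "yaw": 0, "hand": 0.9}, {"x": 0, "y": 0, "z": 5, "yaw": 0, "hand": 0.9}, {"x": 0, "y": 0, "z": 11, "yaw": 0, "hand": 0.9}, {"x": 1, "y": 2, "z": 14.5, "yaw": 5, "hand": 0.9}]'

```text
clock: 6.32
position: [0.463, 0.0287, 0.1586]
ee_rot: [3.128, -0.289, 0.004]
force: [1.5, 0.0, 0.1]
width: 0.953
gripper_force: 0.0
```

Emit:
apply_moves --motion '[{"x": 5, "y": 3, "z": 0, "yaw": 5, "hand": 1}, {"x": 10, "y": 6, "z": 0, "yaw": 10.5, "hand": 1}, {"x": 13.6, "y": 7.2, "z": 0, "yaw": 10.5, "hand": 1}, {"x": 13.6, "y": 7.2, "z": 0, "yaw": 10.5, "hand": 1}, {"x": 13.6, "y": 7.2, "z": 0, "yaw": 10.5, "hand": 1}]'

```text
clock: 6.95
position: [0.5978, 0.1013, 0.1554]
ee_rot: [3.141, -0.001, -0.002]
force: [-0.6, -1.0, 0.1]
width: 1.0
gripper_force: 0.0
```

```bash
python3 - <<'E'
from h import *
o=observe();print(o["clock"],np.round(o["position"],4),np.round(o["ee_rot"],3))
im=get_image("scene");cv2.imwrite("pics/s1.png",im)
for k,sol,p0 in(("bottle",bottle,(.5986,.102)),("bench_timer",timer,(.4525,.010,-.27))):
    for r in silhouettes(k,"scene")[:2]:
        l,t,rr,b=[int(v) for v in r["rect"]]
        p,i=fit("scene",np.array(r["mask"]),sol,p0,[l-12,t-12,rr+12,b+12],k=="bottle")
        print(k,r["rect"],round(r["p"],2),np.round(p,4),round(i,3))
E
```

```text
6.95 [0.5978 0.1013 0.1554] [ 3.141e+00 -1.000e-03 -2.000e-03]
bottle [187.2, 166.8, 205.6, 215.2] 0.93 [0.6051 0.0987] 0.893
bench_timer [250.8, 191.1, 285.0, 221.9] 0.75 [ 0.4544  0.0093 -0.2909] 0.894
```

Emit:
apply_moves --motion '[{"x": 0.3, "y": -0.1, "z": -4, "yaw": 0, "hand": 1}, {"x": 0.3, "y": -0.1, "z": -8, "yaw": 0, "hand": 1}, {"x": 0.3, "y": -0.1, "z": -10.6, "yaw": 0, "hand": 1}, {"x": 0.3, "y": -0.1, "z": -10.6, "yaw": 0, "hand": -0.2}, {"x": 0.3, "y": -0.1, "z": -10.6, "yaw": 0, "hand": -0.2}, {"x": 0.3, "y": -0.1, "z": -10.6, "yaw": 0, "hand": -0.2}, {"x": 0.3, "y": -0.1, "z": -10.6, "yaw": 0, "hand": -0.2}, {"x": 0.3, "y": -0.1, "z": -10.6, "yaw": 0, "hand": -0.2}]' --newtons 15

```text
clock: 8.1
position: [0.6022, 0.1006, 0.0504]
ee_rot: [-3.142, 0.001, -0.002]
force: [-0.5, -0.5, 4.3]
width: 0.539
gripper_force: 15.0
```

Emit:
apply_moves --motion '[{"x": 0, "y": 0, "z": 2, "yaw": 0, "hand": -0.2}, {"x": 0, "y": 0, "z": 5, "yaw": 0, "hand": -0.2}, {"x": -3, "y": 1.5, "z": 6, "yaw": 0, "hand": -0.2}, {"x": -7, "y": 4, "z": 6, "yaw": 0, "hand": -0.2}, {"x": -11, "y": 8, "z": 6, "yaw": 0, "hand": -0.2}, {"x": -14.5, "y": 11, "z": 6, "yaw": 0, "hand": -0.2}, {"x": -15.5, "y": 11.9, "z": 4, "yaw": 0, "hand": -0.2}, {"x": -15.5, "y": 11.9, "z": 2, "yaw": 0, "hand": -0.2}, {"x": -15.5, "y": 11.9, "z": 0.5, "yaw": 0, "hand": -0.2}, {"x": -15.5, "y": 11.9, "z": 0.5, "yaw": 0, "hand": -0.2}]'

```text
clock: 9.35
position: [0.4462, 0.219, 0.0538]
ee_rot: [3.14, -0.001, -0.003]
force: [-0.3, -0.4, -1.2]
width: 0.542
gripper_force: 15.0
```

```bash
python3 - <<'E'
from h import *
o=observe();print(o["clock"],np.round(o["position"],4))
for c in("scene","top"):
  im=get_image(c);cv2.imwrite(f"pics/{c}2.png",im)
  for r in silhouettes("bottle",c)[:2]:
        l,t,rr,b=[int(v) for v in r["rect"]]
        p,i=fit(c,np.array(r["mask"]),bottle,(.4468,.2202),[l-12,t-12,rr+12,b+12],True)
        print(c,r["rect"],round(r["p"],2),np.round(p,4),round(i,3))
im=cv2.imread("pics/scene2.png");cv2.imwrite("pics/s2c.png",cv2.resize(im[170:320,130:300],(680,600),interpolation=cv2.INTER_CUBIC))
E
```

```text
9.35 [0.4462 0.219  0.0538]
scene [199.3, 220.6, 222.7, 273.4] 0.6 [0.4501 0.2147] 0.646
top [172.8, 224.9, 176.3, 240.0] 0.39 [0.4525 0.2458] 0.138
```

View pics/s2c.png

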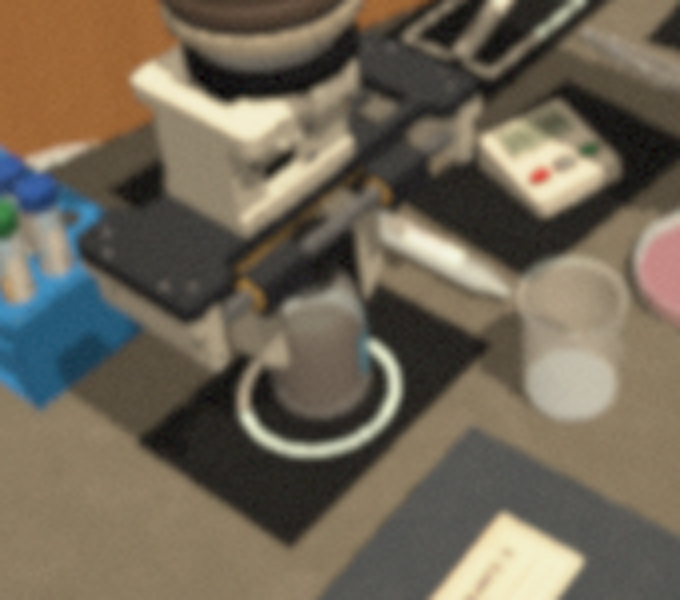

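The picture shows the bottle held upright just above the circle. Its base, around (320,385) in the crop, is nearly concentric with the circle at (321,397) once I allow for the 5 mm of hover. I'll lower and release it.

Emit:
apply_moves --motion '[{"x": 0, "y": 0, "z": -0.25, "yaw": 0, "hand": -0.2}, {"x": 0, "y": 0, "z": -0.45, "yaw": 0, "hand": -0.2}, {"x": 0, "y": 0, "z": -0.45, "yaw": 0, "hand": -0.2}, {"x": 0, "y": 0, "z": -0.45, "yaw": 0, "hand": 0.9}, {"x": 0, "y": 0, "z": -0.45, "yaw": 0, "hand": 0.9}, {"x": 0, "y": 0, "z": -0.45, "yaw": 0, "hand": 0.9}, {"x": 0, "y": 0, "z": 4, "yaw": 0, "hand": 0.9}, {"x": 0, "y": 0, "z": 10, "yaw": 0, "hand": 0.9}]'

```text
clock: 10.55
position: [0.4457, 0.2191, 0.1549]
ee_rot: [3.14, -0.0, -0.005]
force: [0.9, 0.2, 0.2]
width: 0.95
gripper_force: 0.0
```

Emit:
apply_moves --motion '[{"x": 0, "y": -6, "z": 0, "yaw": -8, "hand": 0.9}, {"x": 0, "y": -12, "z": 0, "yaw": -15.5, "hand": 0.9}, {"x": 0.3, "y": -18, "z": 0, "yaw": -15.5, "hand": 0.9}, {"x": 0.6, "y": -21, "z": 0, "yaw": -15.5, "hand": 0.9}, {"x": 0.6, "y": -21, "z": -2, "yaw": -15.5, "hand": 0.9}]'

```text
clock: 11.18
position: [0.4539, 0.0066, 0.1355]
ee_rot: [3.111, -0.432, 0.005]
force: [0.1, 1.3, -0.6]
width: 0.953
gripper_force: 0.0
```

```bash
python3 - <<'E'
from h import *
o=observe();print(o["clock"],np.round(o["position"],4))
for c in("scene","top"):
  im=get_image(c);cv2.imwrite(f"pics/{c}3.png",im)
  for r in silhouettes("bottle",c)[:2]:
        l,t,rr,b=[int(v) for v in r["rect"]]
        p,i=fit(c,np.array(r["mask"]),bottle,(.4468,.2202),[l-12,t-12,rr+12,b+12],True)
        print(c,r["rect"],round(r["p"],2),np.round(p,4),round(i,3))
a=cv2.imread("pics/scene3.png")[200:320,140:280];b=cv2.imread("pics/top3.png")[195:275,130:220]
cv2.imwrite("pics/c3.png",np.hstack([cv2.resize(a,(400,343),interpolation=2),cv2.resize(b,(386,343),interpolation=2)]))
E
```

```text
11.175 [0.4539 0.0066 0.1355]
scene [196.6, 223.7, 222.5, 276.8] 0.93 [0.4497 0.2172] 0.873
scene [240.1, 157.6, 265.0, 185.5] 0.43 [0.4468 0.2202] 0.0
top [158.6, 223.2, 192.3, 247.3] 0.8 [0.444  0.2205] 0.856
```

View pics/c3.png

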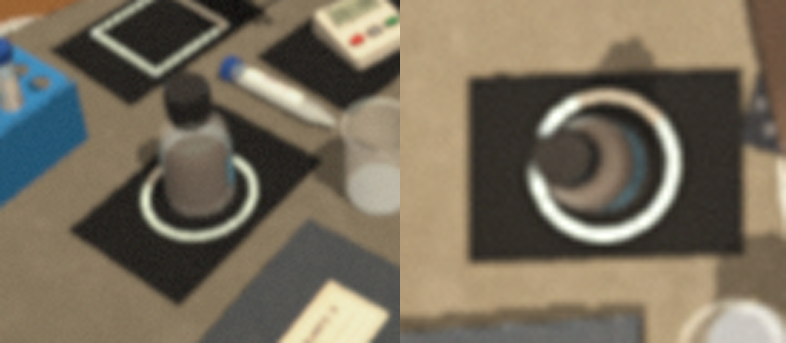

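The bottle stands upright and is concentric with the circle: both fits average to within 1 to 2 mm of the mat centre. Next is the timer, from the plain mat to the square.

Emit:
apply_moves --motion '[{"x": 0, "y": 0, "z": -5, "yaw": 0, "hand": 1}, {"x": 0, "y": 0, "z": -10, "yaw": 0, "hand": 1}, {"x": 0, "y": 0, "z": -12.5, "yaw": 0, "hand": 1}, {"x": 0, "y": 0, "z": -12.5, "yaw": 0, "hand": 1}, {"x": 0, "y": 0, "z": -12.5, "yaw": 0, "hand": -0.2}, {"x": 0, "y": 0, "z": -12.5, "yaw": 0, "hand": -0.2}, {"x": 0, "y": 0, "z": -12.5, "yaw": 0, "hand": -0.2}, {"x": 0, "y": 0, "z": -12.5, "yaw": 0, "hand": -0.2}]' --newtons 12

```text
clock: 12.38
position: [0.4534, 0.0096, 0.0105]
ee_rot: [-3.113, 0.424, -0.002]
force: [-1.1, 0.2, 8.9]
width: 0.698
gripper_force: 12.0
```

Emit:
apply_moves --motion '[{"x": 0, "y": 0, "z": 4, "yaw": 0, "hand": -0.2}, {"x": 3, "y": 1, "z": 7, "yaw": 4, "hand": -0.2}, {"x": 8, "y": 4, "z": 7, "yaw": 8, "hand": -0.2}, {"x": 12, "y": 7.5, "z": 7, "yaw": 11.6, "hand": -0.2}, {"x": 15, "y": 9.6, "z": 5, "yaw": 11.6, "hand": -0.2}, {"x": 15, "y": 9.6, "z": 2, "yaw": 11.6, "hand": -0.2}, {"x": 15, "y": 9.6, "z": 0.1, "yaw": 11.6, "hand": -0.2}, {"x": 15, "y": 9.6, "z": 0.1, "yaw": 11.6, "hand": -0.2}]'

```text
clock: 13.38
position: [0.6018, 0.1051, 0.0098]
ee_rot: [3.139, -0.108, -0.003]
force: [-0.1, 0.4, -0.5]
width: 0.694
gripper_force: 12.0
```

Emit:
apply_moves --motion '[{"x": 0, "y": 0, "z": 0, "yaw": 0, "hand": 0.9}, {"x": 0, "y": 0, "z": 0, "yaw": 0, "hand": 0.9}, {"x": 0, "y": 0, "z": 0, "yaw": 0, "hand": 0.9}, {"x": 0, "y": 0, "z": 5, "yaw": 0, "hand": 0.9}, {"x": 0, "y": 0, "z": 10, "yaw": 0, "hand": 0.9}, {"x": -2, "y": -6, "z": 10, "yaw": -10, "hand": 0.9}, {"x": -5, "y": -11, "z": 10, "yaw": -20, "hand": 0.9}, {"x": -8, "y": -15, "z": 10, "yaw": -30, "hand": 0.9}, {"x": -12, "y": -18, "z": 10, "yaw": -40, "hand": 0}, {"x": -18, "y": -18, "z": 10, "yaw": -50, "hand": 0}]'

```text
clock: 14.62
position: [0.4225, -0.0767, 0.1112]
ee_rot: [-2.793, 1.438, -0.003]
force: [0.3, -0.2, -0.0]
width: 0.78
gripper_force: 0.0
```

```bash
python3 - <<'E'
from h import *
o=observe();print(o["clock"],np.round(o["position"],4),np.round(o["joints"],2))
J=dict(bench_timer=(timer,(.6019,.1057,-.07)),pen=(pen,(.5794,-.0986,.25)),counter=(counter,(.4405,-.2177,.286)))
for c in("scene","top"):
  im=get_image(c);cv2.imwrite(f"pics/{c}4.png",im)
  for k,(s,p0) in J.items():
   for r in silhouettes(k,c)[:2]:
        l,t,rr,b=[int(v) for v in r["rect"]]
        p,i=fit(c,np.array(r["mask"]),s,p0,[l-12,t-12,rr+12,b+12])
        print(c,k,r["rect"],round(r["p"],2),np.round(p*[1000,1000,57.3],1),round(i,3))
a=cv2.imread("pics/top4.png")[135:200,185:355];cv2.imwrite("pics/c4.png",cv2.resize(a,(800,306),interpolation=2))
E
```

```text
14.625 [ 0.4225 -0.0767  0.1112] [ 0.16  0.28 -0.12  2.16  0.05  0.7  -2.52]
scene bench_timer [178.6, 189.6, 214.9, 220.5] 0.86 [604.6 105.8 -10.7] 0.848
scene pen [241.1, 156.7, 263.5, 185.5] 0.67 [ 584.8 -108.9   14.8] 0.762
top bench_timer [209.1, 154.4, 235.2, 179.9] 0.78 [600.9 107.8  -2.1] 0.929
top pen [231.8, 207.2, 286.4, 254.9] 0.72 [579.4 -98.6  14.3] 0.0
top pen [281.1, 167.5, 335.6, 183.8] 0.62 [579.8 -99.7  14.3] 0.797
top counter [365.6, 216.8, 377.6, 242.8] 0.76 [ 441.5 -222.8   12.2] 0.269
```

View pics/c4.png

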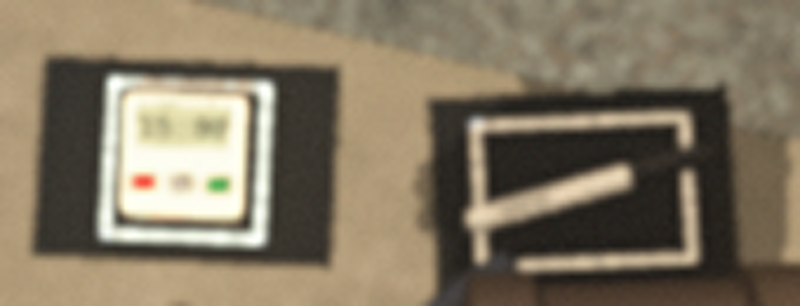

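The timer sits centred and square in its outline, with its top face at (185,157) inside an outline centred at (187,160). The marker runs from (465,220) to (718,150) in this crop. Joint 7 is near its limit, so I'll turn the other way by +159°.

```bash
python3 - <<'E'
from h import *
for e in ([(283.8,181.7),(337.6,166.9)],[(284.3,181.4),(337.1,167.9)]):
    P=px2w("top",e,.010);print(np.round(P*1000,1),np.round(P.mean(0)*1000,1),np.linalg.norm(P[0]-P[1]),np.degrees(np.arctan2(P[1,0]-P[0,0],P[0,1]-P[1,1])))
E
```

```text
[[ 564.4  -39.1   10. ]
 [ 597.1 -169.9   10. ]] [ 580.7 -104.5   10. ] 0.13479500833535574 14.06911291459838
[[ 565.1  -40.3   10. ]
 [ 594.7 -168.5   10. ]] [ 579.9 -104.4   10. ] 0.13159970641740007 13.018131572344103
```

Emit:
apply_moves --motion '[{"x": 3, "y": 0, "z": 1, "yaw": 10.5, "hand": 0}, {"x": 6, "y": -1, "z": 1, "yaw": 21, "hand": 0}, {"x": 10, "y": -2, "z": 1, "yaw": 31.5, "hand": 0}, {"x": 14, "y": -2.5, "z": 1, "yaw": 42, "hand": 0}, {"x": 15.8, "y": -2.5, "z": 1, "yaw": 52.5, "hand": 0}, {"x": 15.8, "y": -2.5, "z": 1, "yaw": 63, "hand": 0}, {"x": 15.8, "y": -2.5, "z": 1, "yaw": 73.5, "hand": 0}, {"x": 15.8, "y": -2.5, "z": 1, "yaw": 84, "hand": 0}, {"x": 15.8, "y": -2.5, "z": 1, "yaw": 94.5, "hand": 0}, {"x": 15.8, "y": -2.5, "z": 1, "yaw": 105, "hand": 0}]'

```text
clock: 16.27
position: [0.5817, -0.0992, 0.1205]
ee_rot: [-2.83, -1.363, -0.001]
force: [-1.2, -0.6, -1.4]
width: 0.499
gripper_force: 0.0
```

Emit:
apply_moves --motion '[{"x": 0, "y": 0, "z": -1, "yaw": 10.5, "hand": -0.3}, {"x": 0, "y": 0, "z": -2, "yaw": 21, "hand": -0.3}, {"x": 0, "y": 0, "z": -3, "yaw": 31.5, "hand": -0.3}, {"x": 0, "y": 0, "z": -4, "yaw": 42, "hand": -0.3}, {"x": 0, "y": 0, "z": -5, "yaw": 52, "hand": -0.3}, {"x": 0, "y": 0, "z": -5, "yaw": 54, "hand": -0.3}, {"x": 0, "y": 0, "z": -5, "yaw": 54, "hand": -0.3}]'

```text
clock: 17.15
position: [0.5814, -0.0992, 0.0709]
ee_rot: [-1.914, -2.491, -0.001]
force: [-0.0, -0.5, 1.0]
width: 0.353
gripper_force: 0.0
```

Emit:
apply_moves --motion '[{"x": 0.1, "y": -0.4, "z": -4, "yaw": 0, "hand": -0.3}, {"x": 0.1, "y": -0.4, "z": -6.5, "yaw": 0, "hand": -0.3}, {"x": 0.1, "y": -0.4, "z": -6.5, "yaw": 0, "hand": -0.3}, {"x": 0.1, "y": -0.4, "z": -6.5, "yaw": 0, "hand": -1}, {"x": 0.1, "y": -0.4, "z": -6.5, "yaw": 0, "hand": -1}, {"x": 0.1, "y": -0.4, "z": -6.5, "yaw": 0, "hand": -1}, {"x": 0.1, "y": -0.4, "z": -6.5, "yaw": 0, "hand": -1}]' --newtons 8

```text
clock: 18.02
position: [0.5821, -0.1034, 0.0063]
ee_rot: [1.911, 2.493, 0.001]
force: [-1.1, 0.3, 5.5]
width: 0.13
gripper_force: 8.0
```

```bash
python3 - <<'E'
from h import *
o=observe();print(o["clock"],np.round(o["position"],4),o["width"]*92,o["gripper_force"],np.round(o["joints"],2))
E
```

```text
18.025 [ 0.5821 -0.1034  0.0063] 11.934721452727375 7.995387017726898 [ 0.54  0.75 -0.67  1.82  0.63  0.8  -0.2 ]
```

Emit:
apply_moves --motion '[{"x": 0, "y": 0, "z": 4, "yaw": 0, "hand": -1}, {"x": -3, "y": 3, "z": 6, "yaw": 0, "hand": -1}, {"x": -7, "y": 6.5, "z": 6, "yaw": 0, "hand": -1}, {"x": -11, "y": 10, "z": 6, "yaw": 0, "hand": -1}, {"x": -12.9, "y": 11.4, "z": 4, "yaw": 0, "hand": -1}, {"x": -12.9, "y": 11.4, "z": 1.5, "yaw": 0, "hand": -1}, {"x": -12.9, "y": 11.4, "z": 0.1, "yaw": 0, "hand": -1}, {"x": -12.9, "y": 11.4, "z": 0.1, "yaw": 0, "hand": -1}]'

```text
clock: 19.02
position: [0.4526, 0.0106, 0.0062]
ee_rot: [-1.91, -2.493, 0.001]
force: [-0.2, 0.0, 0.1]
width: 0.134
gripper_force: 8.0
```

Emit:
apply_moves --motion '[{"x": 0, "y": 0, "z": 0, "yaw": 0, "hand": -0.4}, {"x": 0, "y": 0, "z": 0, "yaw": 0, "hand": -0.4}, {"x": 0, "y": 0, "z": 0, "yaw": 0, "hand": -0.4}, {"x": 0, "y": 0, "z": 5, "yaw": 0, "hand": -0.4}, {"x": 0, "y": 0, "z": 10, "yaw": 0, "hand": 0.8}, {"x": 6, "y": 0, "z": 11, "yaw": 0, "hand": 0.8}, {"x": 12, "y": 0, "z": 11, "yaw": 0, "hand": 0.8}]'

```text
clock: 19.9
position: [0.5752, 0.0098, 0.119]
ee_rot: [1.91, 2.49, 0.002]
force: [0.6, 0.5, 0.1]
width: 0.577
gripper_force: 0.0
```

```bash
python3 - <<'E'
from h import *
o=observe();print(o["clock"],np.round(o["position"],4),np.round(o["joints"],2))
J=dict(pen=(pen,(.452,.0105,.25)),counter=(counter,(.4405,-.2177,.25)))
for c in("scene","top"):
  im=get_image(c);cv2.imwrite(f"pics/{c}5.png",im)
  for k,(s,p0) in J.items():
   for r in silhouettes(k,c)[:2]:
        l,t,rr,b=[int(v) for v in r["rect"]]
        p,i=fit(c,np.array(r["mask"]),s,p0,[l-12,t-12,rr+12,b+12])
        print(c,k,r["rect"],round(r["p"],2),np.round(p*[1000,1000,57.3],1),round(i,3))
a=cv2.imread("pics/top5.png")[200:270,225:405];b=cv2.imread("pics/scene5.png")[135:235,220:380]
cv2.imwrite("pics/c5.png",np.vstack([cv2.resize(a,(540,210),interpolation=2),cv2.resize(b,(540,338),interpolation=2)]))
E
```

```text
19.9 [0.5752 0.0098 0.119 ] [ 0.43  0.59 -0.79  1.78  0.5   0.98 -0.3 ]
scene pen [254.5, 193.3, 277.5, 233.0] 0.65 [454.2   9.1  14.9] 0.742
scene counter [307.0, 151.8, 329.8, 180.8] 0.97 [ 439.1 -214.9   17.1] 0.796
scene counter [254.9, 193.3, 278.9, 226.7] 0.43 [ 440.5 -217.7   14.3] 0.0
top pen [233.7, 222.9, 289.1, 240.5] 0.62 [450.2  17.9  14.7] 0.775
top counter [209.2, 153.9, 236.0, 182.0] 0.3 [ 440.5 -217.7   14.3] 0.0
```

View pics/c5.png

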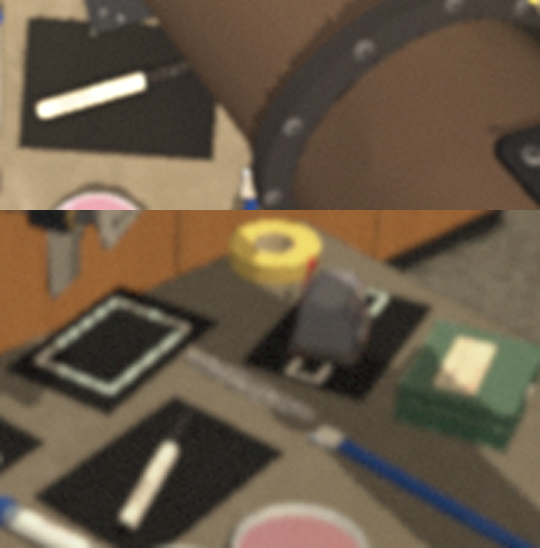

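The marker lies parked on the plain mat, from (35,110) to (192,67) in the upper crop. The counter is still on the slim mat and both cameras agree on it within 3 mm. I'll go for the counter.

Emit:
apply_moves --motion '[{"x": -3, "y": -5, "z": 0, "yaw": 1.5, "hand": 0.6}, {"x": -6, "y": -10, "z": 0, "yaw": 1.5, "hand": 0.6}, {"x": -9, "y": -15, "z": 0, "yaw": 1.5, "hand": 0.6}, {"x": -12, "y": -19, "z": 0, "yaw": 1.5, "hand": 0.6}, {"x": -13.7, "y": -21.3, "z": -1, "yaw": 1.5, "hand": 0.6}, {"x": -13.7, "y": -21.3, "z": -3, "yaw": 1.5, "hand": 0.6}, {"x": -13.7, "y": -21.3, "z": -4, "yaw": 1.5, "hand": 0.6}]'

```text
clock: 21.08
position: [0.4342, -0.2024, 0.0762]
ee_rot: [-1.878, -2.517, 0.002]
force: [-0.0, -0.9, -0.4]
width: 0.797
gripper_force: 0.0
```

```bash
python3 - <<'E'
from h import *
o=observe();print(o["clock"],np.round(o["position"],4),np.round(o["ee_rot"],3),np.round(o["joints"],2))
P=px2w("top",[(236.7,236.7),(289,222.3)],.010);print(np.round(P,4),P.mean(0))
im=get_image("scene");cv2.imwrite("pics/s6.png",cv2.resize(im[110:210,260:400],(700,500),interpolation=2))
E
```

```text
21.075 [ 0.4342 -0.2024  0.0762] [-1.878e+00 -2.517e+00  2.000e-03] [ 0.92  0.53 -0.79  2.04  0.53  0.79  0.1 ]
[[ 0.4346  0.0767  0.01  ]
 [ 0.466  -0.0487  0.01  ]] [0.4502874  0.01399416 0.01      ]
```

View pics/s6.png

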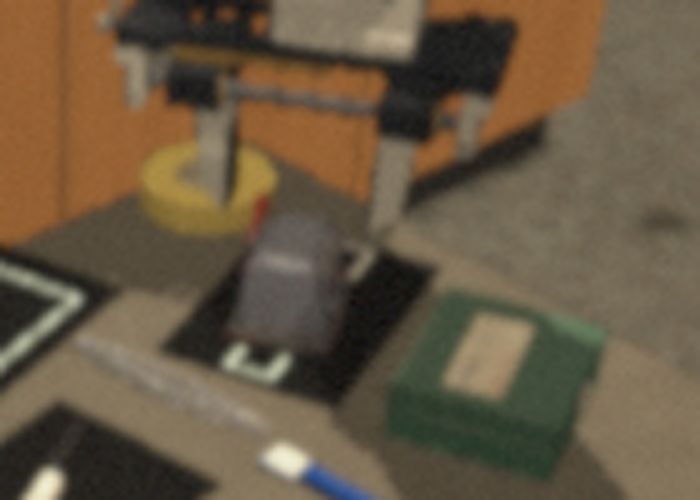

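The fingers straddle the counter housing, with the tips at (220,200) and (385,225). I'll descend and grip.

Emit:
apply_moves --motion '[{"x": 0, "y": 0, "z": -3, "yaw": 0, "hand": 0.6}, {"x": 0, "y": 0, "z": -6, "yaw": 0, "hand": 0.6}, {"x": 0, "y": 0, "z": -6.3, "yaw": 0, "hand": 0.6}, {"x": 0, "y": 0, "z": -6.3, "yaw": 0, "hand": -0.3}, {"x": 0, "y": 0, "z": -6.3, "yaw": 0, "hand": -0.3}, {"x": 0, "y": 0, "z": -6.3, "yaw": 0, "hand": -0.3}, {"x": 0, "y": 0, "z": -6.3, "yaw": 0, "hand": -0.3}, {"x": 0, "y": 0, "z": -6.3, "yaw": 0, "hand": -0.3}]' --newtons 25

```text
clock: 22.12
position: [0.4363, -0.2027, 0.0146]
ee_rot: [1.877, 2.517, 0.0]
force: [-0.9, 1.0, 6.6]
width: 0.516
gripper_force: 24.9
```

Emit:
apply_moves --motion '[{"x": 0, "y": 0, "z": 3, "yaw": 0, "hand": -0.3}, {"x": 0, "y": 0, "z": 6, "yaw": 0, "hand": -0.3}, {"x": 4, "y": 3, "z": 6, "yaw": -5, "hand": -0.3}, {"x": 8, "y": 6, "z": 6, "yaw": -10, "hand": -0.3}, {"x": 12, "y": 9.5, "z": 6, "yaw": -15.6, "hand": -0.3}, {"x": 14.3, "y": 11.8, "z": 5, "yaw": -15.6, "hand": -0.3}, {"x": 14.3, "y": 11.8, "z": 2, "yaw": -15.6, "hand": -0.3}, {"x": 14.3, "y": 11.8, "z": 0.1, "yaw": -15.6, "hand": -0.3}, {"x": 14.3, "y": 11.8, "z": 0.1, "yaw": -15.6, "hand": -0.3}]'

```text
clock: 23.25
position: [0.5778, -0.0848, 0.0136]
ee_rot: [-2.202, -2.239, 0.002]
force: [0.9, 0.1, -2.4]
width: 0.516
gripper_force: 24.8
```

Emit:
apply_moves --motion '[{"x": 0, "y": 0, "z": 0, "yaw": 0, "hand": 0.6}, {"x": 0, "y": 0, "z": 0, "yaw": 0, "hand": 0.6}, {"x": 0, "y": 0, "z": 0, "yaw": 0, "hand": 0.6}, {"x": 0, "y": 0, "z": 5, "yaw": 0, "hand": 0.6}, {"x": 0, "y": 0, "z": 10, "yaw": 5, "hand": 0.6}, {"x": -6, "y": 4, "z": 10, "yaw": 13, "hand": 0}, {"x": -11, "y": 8, "z": 10, "yaw": 13, "hand": -0.3}, {"x": -12.7, "y": 9.5, "z": 8, "yaw": 13.5, "hand": -0.3}]'

```text
clock: 24.25
position: [0.4503, 0.012, 0.0959]
ee_rot: [1.92, 2.483, 0.002]
force: [0.3, -0.2, 0.3]
width: 0.523
gripper_force: 0.0
```

```bash
python3 - <<'E'
from h import *
o=observe();print(o["clock"],np.round(o["position"],4),np.round(o["ee_rot"],3),np.round(o["joints"],2))
for c in("scene","top"):
  im=get_image(c);cv2.imwrite(f"pics/{c}7.png",im)
  for k,s,p0 in(("counter",counter,(.5798,-.0997,.02)),):
   for r in silhouettes(k,c)[:2]:
        l,t,rr,b=[int(v) for v in r["rect"]]
        p,i=fit(c,np.array(r["mask"]),s,p0,[l-12,t-12,rr+12,b+12])
        print(c,k,r["rect"],round(r["p"],2),np.round(p*[1000,1000,57.3],1),round(i,3))
a=cv2.imread("pics/top7.png")[140:210,265:355];b=cv2.imread("pics/scene7.png")[130:205,210:310]
cv2.imwrite("pics/c7.png",np.hstack([cv2.resize(a,(400,311),interpolation=2),cv2.resize(b,(400,311),interpolation=2)]))
E
```

```text
24.25 [0.4503 0.012  0.0959] [1.920e+00 2.483e+00 2.000e-03] [ 0.5   0.46 -0.83  2.09  0.48  0.79 -0.37]
scene counter [236.0, 158.7, 267.6, 182.7] 0.8 [576.2 -97.8   4.6] 0.471
top counter [286.5, 160.0, 327.7, 192.0] 0.78 [574.2 -99.8   2.6] 0.807
```

View pics/c7.png

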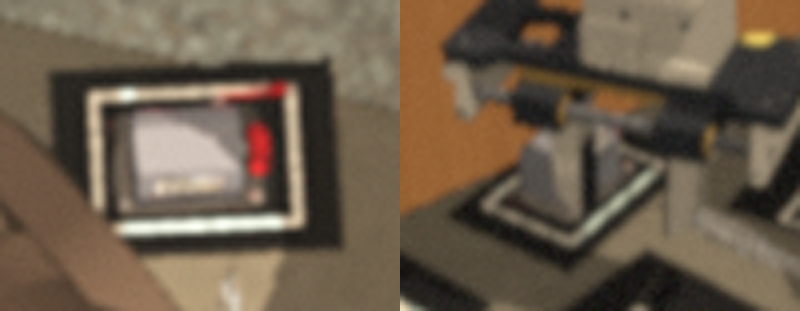

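The counter stands flat inside the wide rectangle: the body spans about (117–272, 100–208) and the outline (88–303, 88–233). Next, the marker.

Emit:
apply_moves --motion '[{"x": 0.1, "y": 0, "z": -5, "yaw": 0, "hand": -0.3}, {"x": 0.1, "y": 0, "z": -8.6, "yaw": 0, "hand": -0.3}, {"x": 0.1, "y": 0, "z": -8.9, "yaw": 0, "hand": -0.3}, {"x": 0.1, "y": 0, "z": -8.9, "yaw": 0, "hand": -1}, {"x": 0.1, "y": 0, "z": -8.9, "yaw": 0, "hand": -1}, {"x": 0.1, "y": 0, "z": -8.9, "yaw": 0, "hand": -1}, {"x": 0.1, "y": 0, "z": -8.9, "yaw": 0, "hand": -1}]' --newtons 8

```text
clock: 25.32
position: [0.4539, 0.0105, 0.007]
ee_rot: [1.923, 2.482, 0.002]
force: [-0.5, -0.2, 7.5]
width: 0.133
gripper_force: 8.0
```

Emit:
apply_moves --motion '[{"x": 0, "y": 0, "z": 4, "yaw": 0, "hand": -1}, {"x": 0, "y": -3, "z": 7, "yaw": 0, "hand": -1}, {"x": -0.3, "y": -9, "z": 7, "yaw": -4, "hand": -1}, {"x": -0.8, "y": -15, "z": 7, "yaw": -8.9, "hand": -1}, {"x": -1.3, "y": -21, "z": 7, "yaw": -8.9, "hand": -1}, {"x": -1.6, "y": -23.4, "z": 5, "yaw": -8.9, "hand": -1}, {"x": -1.6, "y": -23.4, "z": 2, "yaw": -8.9, "hand": -1}, {"x": -1.6, "y": -23.4, "z": 0.1, "yaw": -8.9, "hand": -1}, {"x": -1.6, "y": -23.4, "z": 0.1, "yaw": -8.9, "hand": -1}]'

```text
clock: 26.45
position: [0.4364, -0.2233, 0.0064]
ee_rot: [-2.11, -2.326, 0.0]
force: [0.0, -0.3, -0.6]
width: 0.134
gripper_force: 8.0
```

Emit:
apply_moves --motion '[{"x": 0, "y": 0, "z": 0, "yaw": 0, "hand": -0.4}, {"x": 0, "y": 0, "z": 0, "yaw": 0, "hand": -0.4}, {"x": 0, "y": 0, "z": 0, "yaw": 0, "hand": -0.4}, {"x": 0, "y": 0, "z": 5, "yaw": 0, "hand": -0.4}, {"x": 0, "y": 0, "z": 11, "yaw": 0, "hand": -0.4}, {"x": -4, "y": -5, "z": 14, "yaw": 8, "hand": -0.4}, {"x": -8, "y": -10, "z": 16, "yaw": 16, "hand": -0.4}, {"x": -10, "y": -16, "z": 16, "yaw": 24, "hand": -0.4}, {"x": -12, "y": -22, "z": 16, "yaw": 32, "hand": -0.4}, {"x": -14, "y": -28, "z": 16, "yaw": 40, "hand": -0.4}]'

```text
clock: 27.7
position: [0.2999, -0.4923, 0.1674]
ee_rot: [1.181, 2.91, -0.001]
force: [1.1, 0.0, -0.4]
width: 0.299
gripper_force: 0.0
```

```bash
cat > chk.py <<'E'
import sys
from h import *
n=sys.argv[1]
o=observe();print(o["clock"],np.round(o["position"],4),np.round(o["joints"],2))
J=dict(pen=(pen,(.4361,-.2222,.1)),counter=(counter,(.5798,-.0997,.02)),bench_timer=(timer,(.6019,.1057,-.07)),bottle=(bottle,(.4468,.2202)))
for c in("top","scene"):
  im=get_image(c);cv2.imwrite(f"pics/{c}{n}.png",im)
  for k,(s,p0) in J.items():
   for r in silhouettes(k,c)[:2]:
        l,t,rr,b=[int(v) for v in r["rect"]]
        p,i=fit(c,np.array(r["mask"]),s,p0,[max(0,l-12),max(0,t-12),rr+12,b+12],k=="bottle")
        if i>.3:print(c,k,r["rect"],round(r["p"],2),np.round(p*np.array([1000,1000,57.3])[:len(p)],1),round(i,3))
a=cv2.imread(f"pics/top{n}.png")
cv2.imwrite(f"pics/c{n}.png",np.vstack([cv2.resize(a[195:275,315:415],(700,560),interpolation=2)]))
cv2.imwrite(f"pics/d{n}.png",cv2.resize(a[135:270,130:415],(798,378),interpolation=2))
E
python3 chk.py 8
```

```text
27.7 [ 0.2999 -0.4923  0.1674] [ 1.56  0.59 -0.94  1.72  0.52  1.11  1.26]
top counter [287.5, 162.4, 331.6, 189.2] 0.93 [574.8 -99.5   2.7] 0.787
top bench_timer [209.3, 154.4, 232.4, 180.5] 0.85 [600.7 107.   -3. ] 0.92
top bottle [160.0, 220.7, 187.3, 245.3] 0.89 [444.6 221.3] 0.907
scene counter [238.7, 152.4, 269.4, 185.5] 0.84 [ 577.4 -102.2    3. ] 0.843
scene bench_timer [180.4, 191.3, 214.3, 219.7] 0.95 [603.  103.1  -6.3] 0.808
scene bottle [198.6, 222.7, 224.2, 278.2] 0.7 [447.9 218.5] 0.887
```

View pics/c8.png

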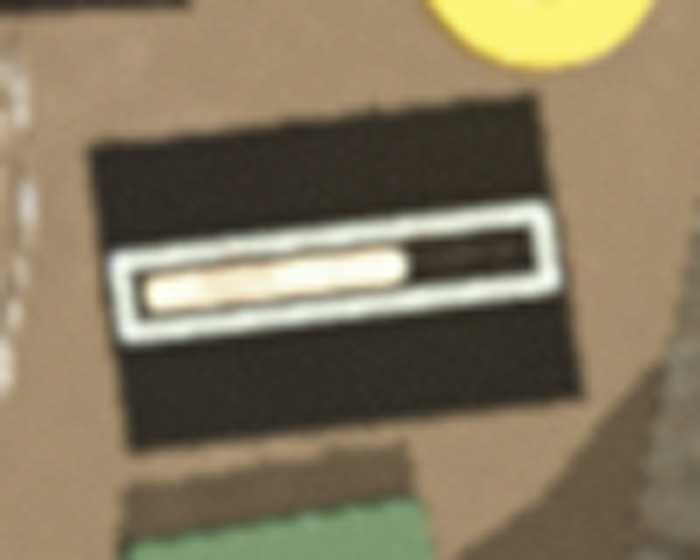

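View pics/d8.png

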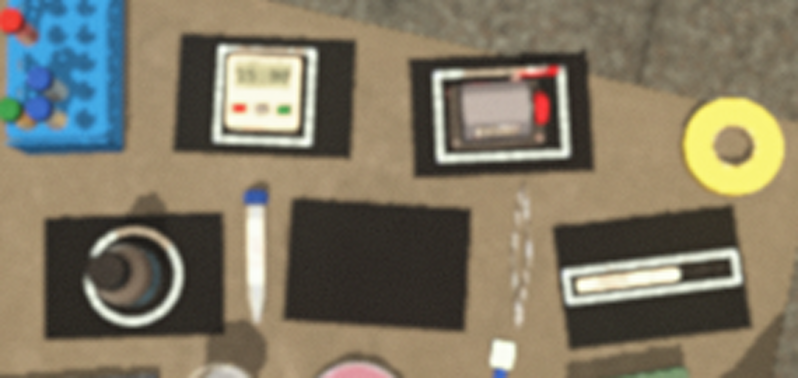

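The overview shows each thing inside its own outline, with the plain mat empty. The marker lies parallel to its rectangle; its white end is at (145,290) and its dark cap ends around (530,250). I'll check its lengthwise centring with a brightness profile.

```bash
python3 - <<'E'
from h import *
from scipy.ndimage import map_coordinates
p=np.array([.4361,-.2222,5.6/57.3])
for c in("top","scene"):
    im=cv2.imread(f"pics/{c}8.png").astype(float)
    for x in(0,.018):
        for z in((.010,) if x==0 else(.003,)):
            t=np.r_[np.arange(-.082,-.044,.002),np.arange(.05,.084,.002)]
            q=w2px(c,tf(np.c_[t*0+x,t,t*0+z],p))
            v=[map_coordinates(im[...,k],[q[:,1],q[:,0]],order=1) for k in(0,2)]
            print(c,x,z);print(*[f"{a*1000:.0f}:{int(b)}/{int(r)}" for a,b,r in zip(t,*v)])
    # lateral profile at pen body
    t=np.arange(-.02,.0201,.002)
    for y in(.05,0):
        q=w2px(c,tf(np.c_[t,t*0+y,t*0+.010],p));print("lat",y,*[f"{a*1000:.0f}:{int(b)}" for a,b in zip(t,map_coordinates(im[...,1],[q[:,1],q[:,0]],order=1))])
E
```

```text
top 0 0.01
-82:109/164 -80:104/160 -78:98/147 -76:98/134 -74:139/156 -72:192/203 -70:207/218 -68:177/189 -66:117/130 -64:60/75 -62:41/57 -60:44/61 -58:48/66 -56:49/67 -54:47/65 -52:45/63 -50:44/62 -48:47/63 -46:49/67 -44:52/70 50:235/250 52:239/251 54:241/251 56:241/251 58:242/253 60:241/253 62:227/247 64:186/222 66:119/148 68:115/130 70:165/174 72:202/211 74:195/204 76:146/157 78:84/105 80:81/121 82:96/146
top 0.018 0.003
-82:106/161 -80:96/147 -78:78/121 -76:58/87 -74:52/68 -72:57/69 -70:60/73 -68:62/75 -66:63/75 -64:63/77 -62:60/73 -60:60/72 -58:58/71 -56:56/69 -54:59/72 -52:58/72 -50:59/72 -48:62/75 -46:62/75 -44:61/74 50:66/76 52:67/77 54:66/76 56:63/74 58:58/69 60:58/68 62:56/67 64:58/68 66:61/71 68:64/73 70:65/72 72:62/68 74:54/64 76:55/76 78:70/105 80:92/139 82:107/160
lat 0.05 -20:45 -18:77 -16:140 -14:202 -12:225 -10:195 -8:156 -6:193 -4:230 -2:247 -0:250 2:247 4:229 6:176 8:174 10:205 12:224 14:193 16:120 18:65 20:47
lat 0 -20:47 -18:75 -16:149 -14:215 -12:223 -10:187 -8:163 -6:184 -4:236 -2:248 -0:249 2:244 4:215 6:178 8:169 10:219 12:229 14:188 16:121 18:66 20:45
scene 0
[... 394 characters left out ...]
 0.018 0.003
-82:87/124 -80:87/123 -78:87/119 -76:86/115 -74:84/110 -72:86/110 -70:89/109 -68:91/109 -66:93/109 -64:94/111 -62:95/111 -60:95/111 -58:94/111 -56:94/111 -54:94/111 -52:94/111 -50:94/111 -48:93/109 -46:91/107 -44:89/105 50:90/105 52:90/105 54:91/106 56:92/107 58:94/109 60:96/111 62:97/112 64:98/113 66:98/113 68:94/108 70:85/98 72:79/91 74:71/83 76:61/75 78:57/74 80:59/81 82:64/93
lat 0.05 -20:87 -18:124 -16:157 -14:166 -12:150 -10:129 -8:119 -6:138 -4:170 -2:198 -0:213 2:221 4:221 6:216 8:205 10:187 12:153 14:113 16:72 18:51 20:39
lat 0 -20:88 -18:124 -16:155 -14:163 -12:151 -10:129 -8:127 -6:144 -4:174 -2:196 -0:210 2:215 4:219 6:221 8:215 10:195 12:164 14:122 16:83 18:51 20:39
```

The marker is centred to about 1 mm, both lengthwise and sideways. The pads centred the counter and the timer, and their fits agree with the mats. Handing in.

```bash
python3 -c "
from cell import *
print(sign_off())"
```

```text
the job is handed in; nothing more can be done
None
```

I moved the bottle, timer, counter and marker to their own outlined mats and handed the job in at about 28 s of the 136 s allowed. The last pictures showed each one inside its outline and lined up, about 1–3 mm off centre by my fits (up to 5 mm for the counter in one view), with the bottle upright and the plain mat empty.

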